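# Close up the herb organiser

## Robot

A 7-joint arm with a two-finger parallel gripper is mounted at the origin on the work surface. World frame = base frame: x ahead of the robot, y to its left, z up, the work surface at z = 0. Lengths are in m, angles in degrees, forces in N, time in s.
With the tool pointing down it reaches from about 0.425 to 0.875 m from the base axis. Payload 4.7 kg.
Tool frame: the origin (TCP) lies at the centre of the arm's flange, where the gripper is bolted on; the fingertips stand 182 mm ahead of it and the grasp point (between the pads) lies 164 mm ahead of it (env.grip_depth is the distance from the TCP to the grasp point, in m); z points along the fingers, y is the line along which they close (so a half turn about z gives the same grasp; the last joint's range is limited). The gripper opens to 87 mm and grips with 3 to 60 N. Pads are 19 mm wide; open, the fingers measure 117 mm over their backs; the gripper's body (75 mm by 190 mm) begins 51 mm behind the grasp point.
Start: joints at [64.922, 18.392, -4.016, 83.108, 1.295, 78.541, -3.26], TCP at [0.284, -0.585, 0.405] pointing down, gripper open.
Joint ranges: [-163.93, 163.93], [-17.29, 119.83], [-79.2, 71.16], [3.27, 140.29], [-89.18, 269.18], [5.43, 117.66], [-154.24, 154.24]. Speed limits (degrees/s): [147.25, 147.25, 180, 180, 180, 180, 180].

## Interface

Orientations are given as [roll, pitch, yaw] about the fixed x, y, z axes, in that order (R = Rz(yaw) Ry(pitch) Rx(roll)).
In Python, from cell import env gives the robot as it stands. The module is installed in compiled form; this text tells all that it offers.
- The arm moves only by the tool send_rows, never from a script. Its arguments are lists of equal length, an entry for each row: "xyz": the shift along the tool's x, y, z in m, a list of three; "rotation": the turn, a rotation vector about the tool's x, y, z in rad, a list of three; "jaw": the opening, from 0 (shut) to 1 (fully open). A call has 1 to 20 rows; each row shifts and turns the commanded pose from where the row before left it, along the tool's axes as they then stand; what a row does not reach is not made up. A row lasts 1/10 s, in which the tool goes at most 50 mm and 8.59 degrees, less where a joint would pass 70% of its speed; a pose out of reach is approached as far as the arm can. A call is refused whole if a number of a shift passes 0.05 or a number of a turn 0.15, either way. A call with a gripper value outside its range is refused whole. The fingers move at their own pace and stop on an object; "newtons" is the grip in N (left out, the last holds). Time passes only in rows, so rows that do not move let the fingers close. It gives the time, the measured TCP pose, the force, the opening and the grip force at its end, in the units of the state.
- env.get_obs(): the state, without advancing time (a new reading comes with each control period).
- env.read_camera(name): name is "scene" or "top"; returns a dict with "image" (420x560x3 uint8, blue, green, red), "fx", "fy", "cx", "cy" (pixels), "distortion" ([k1, k2, p1, p2, k3] as OpenCV has them; the pictures are not rectified), "R" (3x3) and "t" (3): a world point X has camera coordinates R X + t. Camera axes: x right, y down, z forward; pixel columns grow to the right and rows downward; lengths in m; the calibration is good to about 2 mm. A picture is of the moment at which its call begins. There is no depth.
- env.sign_off(): hands the job in; it is judged then, once.
The state is a dict: "time_s": time; "qpos": joint angles; "joint_velocities": joint speeds; "effort": joint torques, N m; "tool_pos": TCP position; "tool_rot": TCP orientation; "force": force on the tool from outside, world axes, zero at the start; "wrist_torque": the same for the moment, N m; "grip_width": finger opening in m; "grasp_force": force on a finger pad.
Only numpy, scipy, OpenCV 4.12 (cv2) and the standard library are available. Lean on these libraries where they do the work, as an engineer would, in place of code of your own. Each camera call takes 0.05 s, during which the arm holds its last target. There are 200 camera calls.

## Task

Close up the herb organiser on the dispensary counter: with the fingertips, gently push both open drawers fully home and push the raised lid of the bin over and down until it is shut, in any order. Pick nothing up and do not slam anything: the little bottle and the pot in the drawers must stay standing, and the other things on the counter stay where they are.

Things in the scene. Friction and masses are not known exactly. Their poses are not given: they have to be found in the camera images.
- drawer_bottle (a joint): Slide of one drawer of the herb organiser, in m: 0 = fully home, grows as the drawer stands out towards the robot (along -x of its module), at most 0.11; starts 0.065 to 0.09. About 2 N of friction; it stays where it is left, with no spring or latch. The small amber bottle stands loose in it.
- drawer_bottle_front (a point): Centre of the outer face of that drawer's plain plywood front panel: 131 mm wide, 92 mm high, 12 mm thick, no handle (painted-on finger hole and label only). x points into the drawer (closing direction), y along the panel, z up. Face centre 64 mm, panel top edge 110 mm above the counter. Behind it a tray 110 mm wide, 135 mm long, 50 mm high sides.
- drawer_pot (a joint): Slide of the other drawer, the same in every way as drawer_bottle; the small white pot stands loose in it.
- drawer_pot_front (a point): Centre of the outer face of the other drawer's front panel; same size and axes as drawer_bottle_front.
- lid (a joint): Hinge of the bin's flat lid, in rad: 0 = shut, lying level on the bin; 1.57 = upright; starts 1.25 to 1.75. Stiff hinge (0.16 N m of friction): the lid stays at any angle where it is left and does not fall shut, so it must be pushed all the way down.
- lid_hinge (a point): Middle of the lid's hinge line, fixed to the bin, 102 mm above the counter; the line runs along x (away from the robot), z up. The plywood lid, 150 mm along x, 135 mm wide, 10 mm thick, extends to -y when shut (upper face 112 mm above the counter) and opens up and over to +y. Its underside passes through the hinge line. Push its upper face, which looks to +y (left) when upright.
- lid_edge (a point): Middle of the lid's free edge, on the upper face, 135 mm from the hinge line; moves with the lid (point axes equal those of lid_hinge when shut).
- organiser: Fixed wooden board 200 x 480 x 12 mm carrying three plywood modules in a row along its y, 150 mm apart, in any order: two drawer modules and one lidded bin of paper packets, each 150 deep, 135 wide, tops 112 mm above the counter, fronts to the robot. Origin: centre of its underside; x away from the robot; the modules share its yaw.
- dropper: Small amber bottle, 30 mm across, 62 mm high, about 60 g, standing loose in drawer_bottle's tray (tray floor 28 mm above the counter), close behind the front panel. Origin: centre of its underside, z up its axis. It must stay standing.
- pot: Small white plastic pot, 39 mm across, 46 mm high, about 50 g, standing loose in drawer_pot's tray in the same way. Origin: centre of its underside, z up its axis. It must stay standing.
- big_bottle: Bystander: large amber bottle, 74 mm across, 190 mm high, on the counter to the right of the organiser. Origin: centre of its underside.
- herb_jar: Bystander: green glass jar, 100 mm across, 150 mm high, on the counter to the left of the organiser. Origin: centre of its underside.
- calculator: Bystander: black desk calculator, 150 x 105 x 22 mm, flat on the counter at the left front. Origin: centre of its underside.
There are look-alikes about, which are no part of the job. Of the things shaped like the pot, the white one is meant.

How it is judged:
By the outcome, as a careful person would: the job done as asked, in the order asked, and still so for the second after the job is handed in, with the robot touching nothing.
It also fails if it takes over 64 s, if anything falls off the work surface, if the arm or the gripper's body presses on something with over 40 N, if the wrist force passes 120 N, or if a joint passes its speed limit or range.

## Working session

There is one attempt and no reset: what is moved stays moved. The work goes in short steps, Python scripts to look and compute and a tool call to move; the robot and the scene stay as the last step left them, time stands still between calls to the robot, and variables do not carry over. Pictures are saved under pics/ and viewed, at most 10 in all, crops included, and the job is handed in when it is done.

Besides the shell and the picture viewer there is one more tool, called after "Call:" as name(argument=value, ...), one argument or row to a line, values as JSON. send_rows: Moves the arm, as the interface text tells. Its arguments: {"type":"object","properties":{"xyz":{"type":"array"},"rotation":{"type":"array"},"jaw":{"type":"array"},"newtons":{"type":"number"}},"required":["xyz","rotation","jaw"]}

```bash
mkdir -p pics
cat > h.py <<'E'
import numpy as np, cv2
from cell import env
def cam(n):
    c=env.read_camera(n); c['K']=np.array([[c['fx'],0,c['cx']],[0,c['fy'],c['cy']],[0,0,1.]]); c['R']=np.array(c['R']); c['t']=np.array(c['t']); c['distortion']=np.array(c['distortion'],float); return c
def ray(c,uv):
    p=cv2.undistortPoints(np.array(uv,float).reshape(-1,1,2),c['K'],c['distortion']).reshape(-1,2)
    d=np.c_[p,np.ones(len(p))]@c['R']; o=-c['R'].T@c['t']; return o,d
def onz(c,uv,z):
    o,d=ray(c,uv); return o+d*((z-o[2])/d[:,2])[:,None]
def proj(c,X):
    return cv2.projectPoints(np.array(X,float).reshape(-1,3),cv2.Rodrigues(c['R'])[0],c['t'],c['K'],c['distortion'])[0].reshape(-1,2)
E
python3 - <<'E'
from h import *
for n in('scene','top'):
    c=cam(n); cv2.imwrite(f'pics/{n}0.png',cv2.resize(c['image'],(784,588),interpolation=cv2.INTER_CUBIC)); print(n,-c['R'].T@c['t'],c['R'][2])
o=env.get_obs();print({k:o[k] for k in('time_s','tool_pos','tool_rot','force','grip_width')})
E
```

```text
scene [ 0.91022663 -0.40692373  0.88615324] [-0.43679474  0.42886176 -0.79075151]
top [0.37656933 0.0196875  1.22773949] [ 0.08476655 -0.0121129  -0.99632721]
{'time_s': 0.1, 'tool_pos': array([ 0.2836612 , -0.58465627,  0.40375096]), 'tool_rot': array([-1.79901035e+02,  6.59209686e-03,  2.58870972e+01]), 'force': array([ 0.3462352 , -0.19891342,  0.26645922]), 'grip_width': 0.086951363518605}
```

View pics/scene0.png

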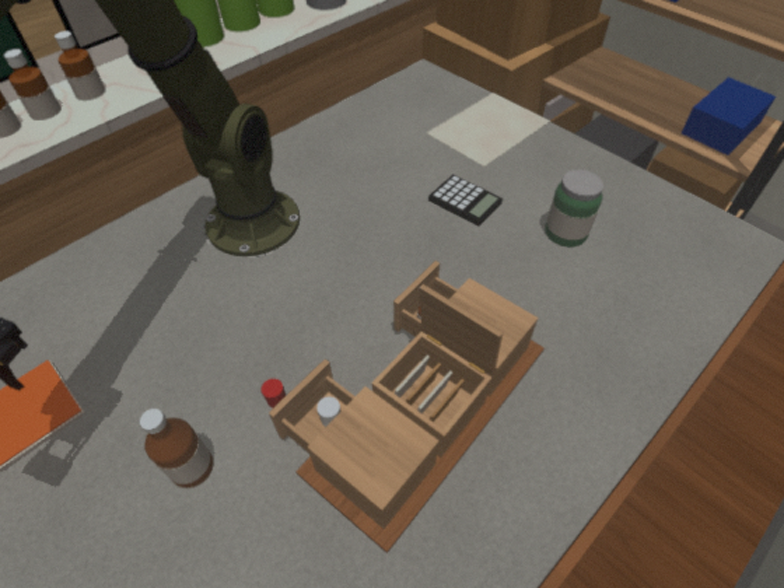

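View pics/top0.png

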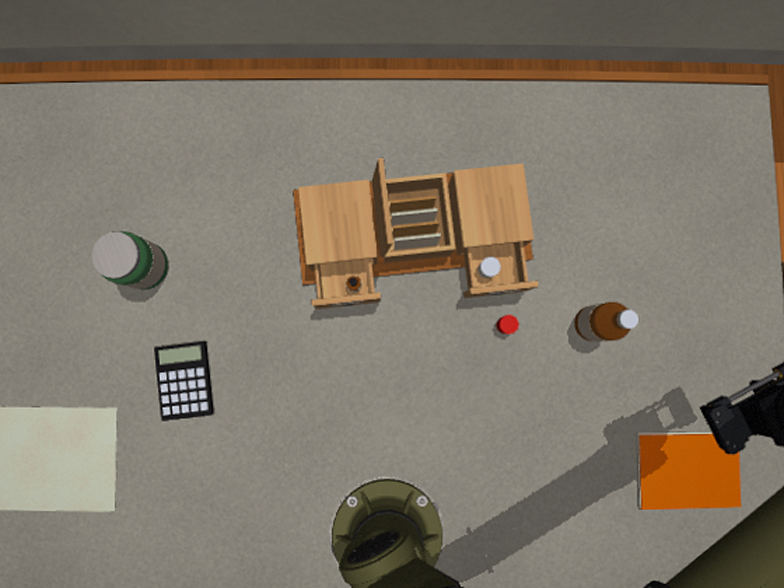

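The scene picture shows the white pot in the right drawer (328,408) and a look-alike red pot on the counter (272,392). In the top picture the left drawer holds the amber dropper (353,283), and its front's top edge runs (313,303)–(379,297). The right drawer holds the white pot (490,267), with its front edge at (469,291)–(537,285). The bin is in the middle with its lid up at x≈382.

Candidates in the top picture:
- **Pot:** the white one in the drawer (490,267) or the red one on the counter (508,324). I choose the white one.
- **Small bottle:** the dropper in the drawer (353,283) or the big bottle (610,320). I choose the one in the drawer.

Next is one close crop to check these choices.

Run:
```python
from h import *
c=cam('top'); im=c['image']
cv2.imwrite('pics/crop1.png',cv2.resize(im[105:245,200:400],(800,560),interpolation=cv2.INTER_CUBIC))
s=cam('scene');cv2.imwrite('pics/crop2.png',cv2.resize(s['image'][180:320,270:400],(780,840)[:1]+(600,) if 0 else (557,600),interpolation=cv2.INTER_CUBIC))
print(c['fx'],s['fx'])
f=lambda pts,z:print(z,np.round(onz(c,np.array(pts)/1.4,z),3).tolist())
f([(300,186),(369,181),(376,262),(306,268)],.112) # left module
f([(455,171),(523,165),(533,240),(464,247)],.112)
f([(313,305),(379,299),(469,294),(537,287)],.110)
```

```text
425.7159005005818 381.71194992557764
0.112 [[0.685, 0.163, 0.112], [0.694, 0.031, 0.112], [0.538, 0.018, 0.112], [0.527, 0.15, 0.112]]
0.112 [[0.714, -0.134, 0.112], [0.726, -0.266, 0.112], [0.58, -0.281, 0.112], [0.566, -0.149, 0.112]]
0.11 [[0.457, 0.137, 0.11], [0.468, 0.013, 0.11], [0.477, -0.157, 0.11], [0.49, -0.287, 0.11]]
```

View pics/crop1.png

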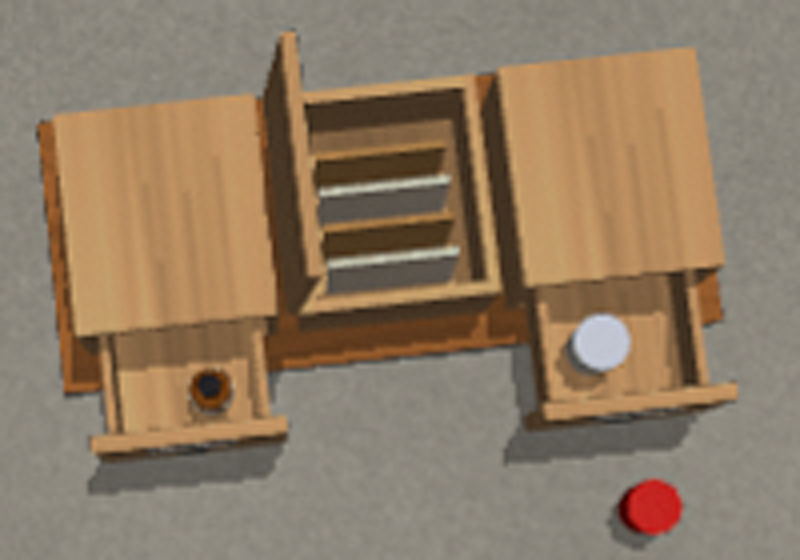

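View pics/crop2.png

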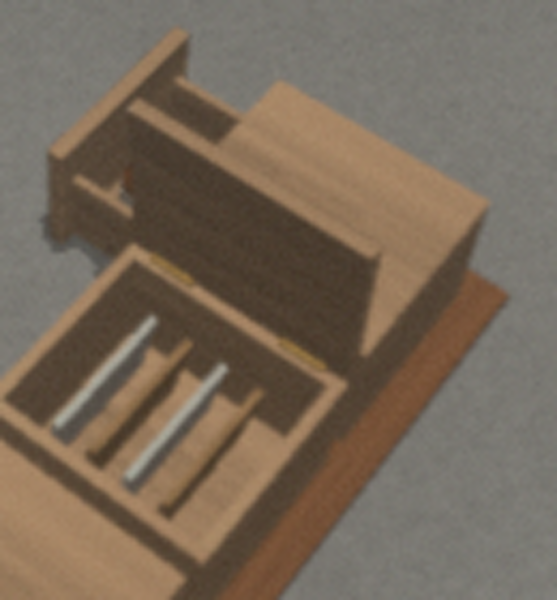

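Crop 1 confirms the choice: white pot at (601,342), dropper at (210,388), and the red pot loose at (651,507). Crop 2 shows the lid about upright, with its free edge from (135,105) to (378,255). Next I compute the module frame.

```bash
cat >> h.py <<'E'
def fit():
    pass
E
python3 - <<'E'
from h import *
c=cam('top'); s=cam('scene')
T=lambda p:np.array(p,float)/4+[200,105]-.375
S=lambda p:np.array(p,float)/(600/140)+[270,180]-.38
L=onz(c,T([(55,117),(252,97),(277,315),(77,335)]),.112); R=onz(c,T([(498,70),(695,48),(723,265),(525,287)]),.112)
for q in(L,R): print('sizes',[round(float(np.linalg.norm(q[i]-q[(i+1)%4])),4) for i in range(4)])
d=R.mean(0)-L.mean(0); yaw=np.arctan2(d[0],-d[1]); print('centres',L.mean(0),R.mean(0),'dist',np.linalg.norm(d),'yaw',np.degrees(yaw))
M=np.array([[np.cos(yaw),np.sin(yaw),0],[-np.sin(yaw),np.cos(yaw),0],[0,0,1]])
o=(L.mean(0)+R.mean(0))/2; o[2]=0
m=lambda P:np.round((P-o)@M.T,4).tolist()
print('o',o)
print('Lfront outer top',m(onz(c,T([(92,451),(286,432)]),.110)))
print('Rfront',m(onz(c,T([(546,418),(737,397)]),.110)))
print('modfronts',m(L),m(R))
print('red',m(onz(c,T([(651,507)]),.046)),'big',m(onz(c,np.array([(628,319)])/1.4,.19)))
print('pot',m(onz(c,T([(601,342)]),.074)),'drop',m(onz(c,T([(210,385)]),.090)))
def tri(a,b):
    o1,d1=ray(c,a);o2,d2=ray(s,b);d1,d2=d1[0],d2[0]
    k=np.linalg.lstsq(np.c_[d1,-d2],o2-o1,rcond=None)[0];p,q=o1+k[0]*d1,o2+k[1]*d2
    return m((p+q)/2),np.linalg.norm(p-q)
print('lid far',tri(T((298,38)),S((373,262))),'near under',tri(T((325,272)),S((128,112))))
print('lid upper far',tri(T((283,33)),S((381,250))),'near',tri(T((308,277)),S((140,98))))
x=env.get_obs()
print('TCP m',m(x['tool_pos']),'pred fronts',)
E
```

```text
sizes [0.1325, 0.1485, 0.1328, 0.148]
sizes [0.1349, 0.1494, 0.1338, 0.1486]
centres [0.6152405  0.09136384 0.112     ] [ 0.64790514 -0.20648802  0.112     ] dist 0.29963763005716165 yaw 6.258468152663978
o [ 0.63157282 -0.05756209  0.        ]
Lfront outer top [[-0.1507, 0.2145, 0.11], [-0.1526, 0.0863, 0.11]]
Rfront [[-0.1627, -0.0855, 0.11], [-0.1631, -0.214, 0.11]]
modfronts [[0.0747, 0.216, 0.112], [0.0736, 0.0835, 0.112], [-0.0749, 0.0835, 0.112], [-0.0733, 0.2163, 0.112]] [[0.074, -0.083, 0.112], [0.075, -0.2178, 0.112], [-0.0744, -0.2162, 0.112], [-0.0746, -0.0823, 0.112]]
red [[-0.2281, -0.1616, 0.046]] big [[-0.2461, -0.344, 0.19]]
pot [[-0.1124, -0.1359, 0.074]] drop [[-0.1137, 0.1332, 0.09]]
lid far ([0.0737, 0.0558, 0.2339], np.float64(0.004669250848289279)) near under ([-0.0717, 0.055, 0.2374], np.float64(0.00022284216809062067))
lid upper far ([0.0751, 0.0634, 0.2372], np.float64(0.0008604969797594551)) near ([-0.073, 0.0657, 0.2375], np.float64(0.0015961822699943845))
TCP m [-0.4032, -0.4861, 0.4044] pred fronts
```

Call:
send_rows(
  xyz=[
    [0,0,-0.023],
    [0,0,-0.023],
    [0,0,-0.023],
    [0.027,-0.04,0],
    [0.027,-0.04,0],
    [0.027,-0.04,0],
    [0.027,-0.04,0],
    [0.027,-0.04,0],
    [0.027,-0.04,0],
    [0.027,-0.04,0],
    [0.027,-0.04,0],
    [0.027,-0.04,0],
    [0.027,-0.04,0],
    [0.027,-0.04,0],
    [0.027,-0.04,0],
    [0.027,-0.04,0],
    [0.027,-0.04,0],
    [0.027,-0.04,0],
  ],
  rotation=[
    [0,0,0.114],
    [0,0,0.114],
    [0,0,0.114],
    [0,0,0],
    [0,0,0],
    [0,0,0],
    [0,0,0],
    [0,0,0],
    [0,0,0],
    [0,0,0],
    [0,0,0],
    [0,0,0],
    [0,0,0],
    [0,0,0],
    [0,0,0],
    [0,0,0],
    [0,0,0],
    [0,0,0],
  ],
  jaw=[0,0,0,0,0,0,0,0,0,0,0,0,0,0,0,0,0,0],
)

```text
time_s: 2.1
tool_pos: [0.6212, 0.0575, 0.4739]
tool_rot: [180.0, -0.0, 6.3]
force: [0.5, -0.6, 0.4]
grip_width: 0.0005
grasp_force: 0.0
```

```bash
cat >> h.py <<'E'
yaw=np.radians(6.258); O=np.array([0.63157,-0.05756,0])
M=np.array([[np.cos(yaw),np.sin(yaw),0],[-np.sin(yaw),np.cos(yaw),0],[0,0,1]])
def st():
    x=env.get_obs(); print(round(x['time_s'],2),'m',np.round(M@(np.array(x['tool_pos'])-O),4),'rot',np.round(x['tool_rot'],2),'F',np.round(M@x['force'],2),'jaw',round(x['grip_width'],4))
def pic(n):
    c=cam('top');s=cam('scene');a=cv2.resize(c['image'][95:245,190:400],(560,400));b=s['image'][150:400,150:410]
    b=cv2.resize(b,(240,231)); z=np.zeros((400,240,3),np.uint8); z[:231]=b; cv2.imwrite(f'pics/{n}.png',np.hstack([a,z])); return c,s
E
python3 -c "from h import *; st()"
```

```text
2.1 m [0.0022 0.1155 0.4739] rot [ 1.7998e+02 -3.0000e-02  6.2500e+00] F [ 0.44 -0.64  0.41] jaw 0.0005
```

Call:
send_rows(
  xyz=[
    [0,0,0.026],
    [0,0,0.026],
    [0,0,0.026],
    [0,0.008,0],
    [0,0.008,0],
    [0,0.008,0],
    [0,0.008,0],
    [0,0.0097,0.001],
    [0,0.0097,0.001],
    [0,0.0092,0.003],
    [0,0.0092,0.003],
    [0,0.0092,0.003],
  ],
  rotation=[
    [0,0,0],
    [0,0,0],
    [0,0,0],
    [0,0,0],
    [0,0,0],
    [0,0,0],
    [0,0,0],
    [0,0,0],
    [0,0,0],
    [0,0,0],
    [0,0,0],
    [0,0,0],
  ],
  jaw=[0,0,0,0,0,0,0,0,0,0,0,0],
)

```text
time_s: 3.3
tool_pos: [0.6293, -0.0233, 0.3843]
tool_rot: [-180.0, 0.0, 6.3]
force: [0.5, 1.5, 0.4]
grip_width: 0.0008
grasp_force: 0.6
```

```bash
python3 -c "
from h import *
st(); pic('lid1')"
```

```text
3.3 m [0.0015 0.0343 0.3843] rot [-180.      0.      6.29] F [0.68 1.45 0.38] jaw 0.0008
```

View pics/lid1.png

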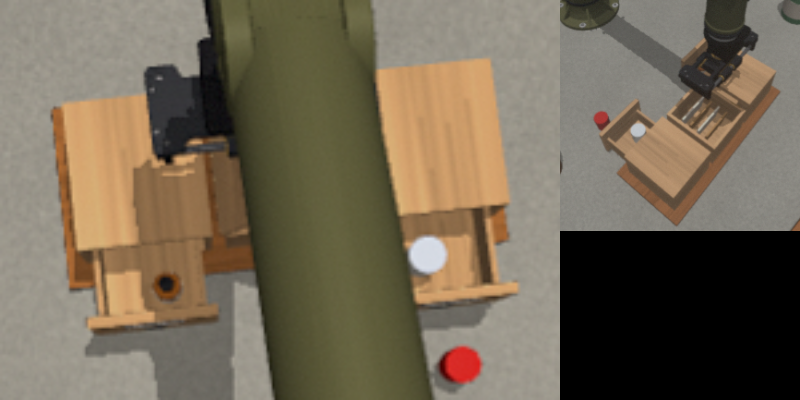

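The picture shows the gripper over the bin at (200,110) with the lid tilting under it. The drawers and both small vessels are undisturbed, and the side force of about 2 N fits a lid being pushed. I'll carry on along the arc.

Call:
send_rows(
  xyz=[
    [0,0.008,0.005],
    [0,0.008,0.005],
    [0,0.008,0.005],
    [0,0.0065,0.007],
    [0,0.0065,0.007],
    [0,0.0065,0.007],
    [0,0.0045,0.0085],
    [0,0.0045,0.0085],
    [0,0.0045,0.0085],
    [0,0.0016,0.007],
    [0,0.0016,0.007],
    [0,0.0016,0.005],
  ],
  rotation=[
    [0,0,0],
    [0,0,0],
    [0,0,0],
    [0,0,0],
    [0,0,0],
    [0,0,0],
    [0,0,0],
    [0,0,0],
    [0,0,0],
    [0,0,0],
    [0,0,0],
    [0,0,0],
  ],
  jaw=[0,0,0,0,0,0,0,0,0,0,0,0],
)

```text
time_s: 4.6
tool_pos: [0.6359, -0.0839, 0.3035]
tool_rot: [-180.0, 0.0, 6.3]
force: [-0.7, 1.5, 1.6]
grip_width: 0.0004
grasp_force: 0.3
```

```bash
python3 -c "
from h import *
st()"
```

```text
4.6 m [ 0.0015 -0.0266  0.3035] rot [-1.7998e+02  2.0000e-02  6.3100e+00] F [-0.57  1.56  1.6 ] jaw 0.0004
```

Call:
send_rows(
  xyz=[
    [0,0.001,0.003],
    [0,0,0.003],
    [0,0,0.002],
    [0,0,0.001],
    [0,0,0.001],
    [0,0,0],
  ],
  rotation=[
    [0,0,0],
    [0,0,0],
    [0,0,0],
    [0,0,0],
    [0,0,0],
    [0,0,0],
  ],
  jaw=[0,0,0,0,0,0],
)

```text
time_s: 5.2
tool_pos: [0.6362, -0.085, 0.2947]
tool_rot: [180.0, -0.0, 6.3]
force: [-1.5, -0.4, 2.6]
grip_width: 0.0004
grasp_force: 1.2
```

Call:
send_rows(
  xyz=[
    [0,0,0.001],
    [0,0,0.001],
    [0,0,0.001],
    [0,0,0],
  ],
  rotation=[
    [0,0,0],
    [0,0,0],
    [0,0,0],
    [0,0,0],
  ],
  jaw=[0,0,0,0],
)

```text
time_s: 5.6
tool_pos: [0.6362, -0.0848, 0.2945]
tool_rot: [179.9, -0.0, 6.3]
force: [-6.2, -0.1, 15.9]
grip_width: 0.0
grasp_force: 7.8
```

Call:
send_rows(
  xyz=[
    [0,0,-0.005],
    [0,0,-0.015],
    [0,0,-0.022],
    [0,0,-0.022],
    [-0.038,-0.0295,0],
    [-0.038,-0.0295,0],
    [-0.038,-0.0295,0],
    [-0.038,-0.0295,0],
    [-0.038,-0.0295,0],
    [0,-0.03,0],
    [0,0,0],
  ],
  rotation=[
    [0,0,0],
    [0,0,0],
    [0,0,0],
    [0,0,0],
    [0,0,0],
    [0,0,0],
    [0,0,0],
    [0,0,0],
    [0,0,0],
    [0,0,0],
    [0,0,0],
  ],
  jaw=[0,0,0,0,0,0,0,0,0,0,0],
)

```text
time_s: 6.7
tool_pos: [0.4264, 0.0747, 0.3564]
tool_rot: [180.0, -0.1, 6.7]
force: [0.4, -0.4, 0.0]
grip_width: 0.0001
grasp_force: 0.0
```

```bash
python3 -c "
from h import *
st();pic('d1')"
```

```text
6.7 m [-0.1895  0.1539  0.3564] rot [ 1.7995e+02 -1.5000e-01  6.6600e+00] F [ 0.34 -0.45  0.03] jaw 0.0001
```

View pics/d1.png

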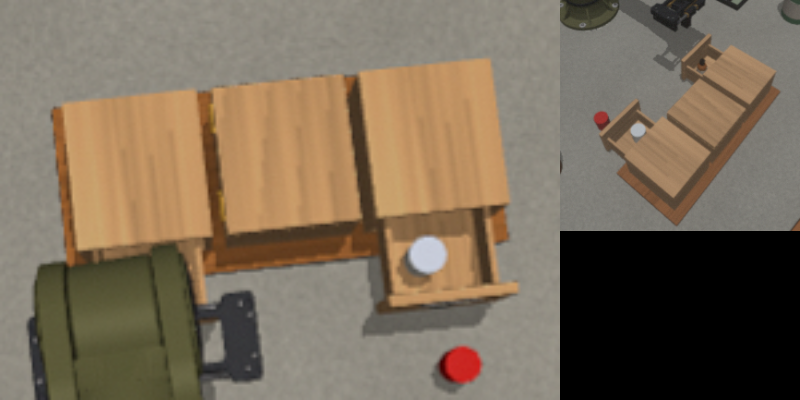

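The lid lies level on the bin (285,150) and the gripper is in front of the left drawer. Now I go down and make contact.

Call:
send_rows(
  xyz=[
    [0,0,0.0275],
    [0,0,0.0275],
    [0,0,0.0275],
    [0,0,0.0275],
    [0,0,0],
  ],
  rotation=[
    [0,0,0],
    [0,0,0],
    [0,0,0],
    [0,0,0],
    [0,0,0],
  ],
  jaw=[0,0,0,0,0],
)

```text
time_s: 7.3
tool_pos: [0.4266, 0.0692, 0.2421]
tool_rot: [-179.9, 0.4, 6.2]
force: [-1.1, -0.7, 0.4]
grip_width: 0.0006
grasp_force: 0.0
```

```bash
python3 -c "
from h import *
st()"
```

```text
7.3 m [-0.1899  0.1483  0.2421] rot [-179.91    0.43    6.21] F [-1.16 -0.62  0.38] jaw 0.0006
```

Call:
send_rows(
  xyz=[
    [0.006,0,0],
    [0.006,0,0],
    [0.006,0,0],
    [0.003,0,0],
    [0.002,0,0],
    [0.002,0,0],
    [0.002,0,0],
    [0.002,0,0],
    [0.003,0,0],
    [0.003,0,0],
    [0.004,0,0],
    [0.004,0,0],
    [0.004,0,0],
    [0.004,0,0],
    [0.004,0,0],
    [0.004,0,0],
    [0.004,0,0],
    [0.004,0,0],
    [0.004,0,0],
    [0.004,0,0],
  ],
  rotation=[
    [0,0,0],
    [0,0,0],
    [0,0,0],
    [0,0,0],
    [0,0,0],
    [0,0,0],
    [0,0,0],
    [0,0,0],
    [0,0,0],
    [0,0,0],
    [0,0,0],
    [0,0,0],
    [0,0,0],
    [0,0,0],
    [0,0,0],
    [0,0,0],
    [0,0,0],
    [0,0,0],
    [0,0,0],
    [0,0,0],
  ],
  jaw=[0,0,0,0,0,0,0,0,0,0,0,0,0,0,0,0,0,0,0,0],
)

```text
time_s: 9.3
tool_pos: [0.5027, 0.0788, 0.2452]
tool_rot: [180.0, 0.0, 6.3]
force: [-1.8, -0.6, -0.6]
grip_width: 0.0002
grasp_force: 0.9
```

```bash
python3 -c "
from h import *
st()"
```

```text
9.3 m [-0.1133  0.1496  0.2452] rot [1.7999e+02 1.0000e-02 6.2900e+00] F [-1.84 -0.37 -0.58] jaw 0.0002
```

Contact is about 2 N, as expected. I'll slow down towards home.

Call:
send_rows(
  xyz=[
    [0.003,0,0],
    [0.003,0,0],
    [0.002,0,0],
    [0.002,0,0],
    [0.002,0,0],
    [0.002,0,0],
    [0.001,0,0],
    [0.001,0,0],
    [0.001,0,0],
    [0,0,0],
  ],
  rotation=[
    [0,0,0],
    [0,0,0],
    [0,0,0],
    [0,0,0],
    [0,0,0],
    [0,0,0],
    [0,0,0],
    [0,0,0],
    [0,0,0],
    [0,0,0],
  ],
  jaw=[0,0,0,0,0,0,0,0,0,0],
)

```text
time_s: 10.3
tool_pos: [0.5179, 0.0806, 0.245]
tool_rot: [179.9, 0.3, 6.3]
force: [-8.4, -1.4, 5.5]
grip_width: 0.0003
grasp_force: 4.4
```

```bash
python3 -c "
from h import *
st()"
```

```text
10.3 m [-0.098   0.1498  0.245 ] rot [179.95   0.3    6.3 ] F [-8.49 -0.43  5.51] jaw 0.0003
```

Call:
send_rows(
  xyz=[
    [0.001,0,0],
    [0,0,0],
    [-0.003,0,0],
    [-0.01,0,0],
    [-0.025,0,0],
    [-0.025,0,-0.02],
    [0,0,-0.045],
    [0,0,-0.045],
    [-0.006,0.045,0],
    [-0.006,0.045,0],
    [-0.006,0.045,0],
    [-0.006,0.045,0],
    [-0.006,0.04,0],
    [-0.006,0.04,0],
    [0,0,0],
  ],
  rotation=[
    [0,0,0],
    [0,0,0],
    [0,0,0],
    [0,0,0],
    [0,0,0],
    [0,0,0],
    [0,0,0],
    [0,0,0],
    [0,0,0],
    [0,0,0],
    [0,0,0],
    [0,0,0],
    [0,0,0],
    [0,0,0],
    [0,0,0],
  ],
  jaw=[0,0,0,0,0,0,0,0,0,0,0,0,0,0,0],
)

```text
time_s: 11.8
tool_pos: [0.449, -0.1944, 0.3554]
tool_rot: [179.8, -0.1, 5.8]
force: [0.3, 0.4, -0.4]
grip_width: 0.0008
grasp_force: 0.0
```

```bash
python3 -c "
from h import *
st();pic('d2')"
```

```text
11.8 m [-0.1964 -0.1161  0.3554] rot [ 1.7984e+02 -6.0000e-02  5.7800e+00] F [ 0.31  0.32 -0.41] jaw 0.0008
```

View pics/d2.png

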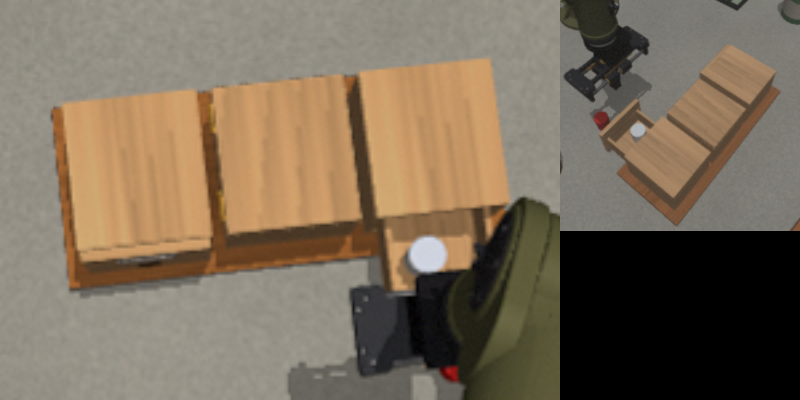

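The left drawer is home (145,250). The gripper stands before the right drawer, left of the red pot (450,372). Now down.

Call:
send_rows(
  xyz=[
    [0,-0.004,0],
    [0,0,0.0275],
    [0,0,0.0275],
    [0,0,0.0275],
    [0,0,0.0275],
    [0.006,0,0],
    [0.006,0,0],
    [0.003,0,0],
    [0.003,0,0],
    [0.002,0,0],
    [0.002,0,0],
    [0.002,0,0],
    [0.002,0,0],
    [0.003,0,0],
    [0.003,0,0],
    [0.004,0,0],
    [0.004,0,0],
    [0.004,0,0],
    [0.004,0,0],
  ],
  rotation=[
    [0,0,0],
    [0,0,0],
    [0,0,0],
    [0,0,0],
    [0,0,0],
    [0,0,0],
    [0,0,0],
    [0,0,0],
    [0,0,0],
    [0,0,0],
    [0,0,0],
    [0,0,0],
    [0,0,0],
    [0,0,0],
    [0,0,0],
    [0,0,0],
    [0,0,0],
    [0,0,0],
    [0,0,0],
  ],
  jaw=[0,0,0,0,0,0,0,0,0,0,0,0,0,0,0,0,0,0,0],
)

```text
time_s: 13.8
tool_pos: [0.4979, -0.1793, 0.2451]
tool_rot: [180.0, 0.0, 6.3]
force: [-1.8, -1.1, 1.0]
grip_width: 0.0004
grasp_force: 0.9
```

```bash
python3 -c "
from h import *
st()"
```

```text
13.8 m [-0.1461 -0.1064  0.2451] rot [1.80e+02 1.00e-02 6.29e+00] F [-1.89 -0.93  0.99] jaw 0.0004
```

Next push to TCP x ≈ -0.098: 0.036 at 4 mm per row, then slower.

Call:
send_rows(
  xyz=[
    [0.004,0,0],
    [0.004,0,0],
    [0.004,0,0],
    [0.004,0,0],
    [0.004,0,0],
    [0.004,0,0],
    [0.004,0,0],
    [0.004,0,0],
    [0.003,0,0],
    [0.003,0,0],
    [0.002,0,0],
    [0.002,0,0],
    [0.002,0,0],
    [0.002,0,0],
    [0.001,0,0],
    [0.001,0,0],
    [0.001,0,0],
    [0,0,0],
  ],
  rotation=[
    [0,0,0],
    [0,0,0],
    [0,0,0],
    [0,0,0],
    [0,0,0],
    [0,0,0],
    [0,0,0],
    [0,0,0],
    [0,0,0],
    [0,0,0],
    [0,0,0],
    [0,0,0],
    [0,0,0],
    [0,0,0],
    [0,0,0],
    [0,0,0],
    [0,0,0],
    [0,0,0],
  ],
  jaw=[0,0,0,0,0,0,0,0,0,0,0,0,0,0,0,0,0,0],
)

```text
time_s: 15.6
tool_pos: [0.5453, -0.1739, 0.2452]
tool_rot: [-180.0, 0.2, 6.3]
force: [-7.2, 0.8, 4.8]
grip_width: 0.0004
grasp_force: 3.4
```

```bash
python3 -c "
from h import *
st()"
```

```text
15.6 m [-0.0984 -0.1063  0.2452] rot [-179.97    0.21    6.27] F [-7.04  1.6   4.81] jaw 0.0004
```

Call:
send_rows(
  xyz=[
    [0.001,0,0],
    [0.001,0,0],
    [0,0,0],
    [-0.004,0,0],
    [-0.01,0,0],
    [-0.025,0,0],
    [-0.015,0,-0.03],
    [0,0,-0.045],
    [0,0,-0.045],
    [0,-0.04,-0.02],
    [0,-0.045,0],
    [0,0,0],
  ],
  rotation=[
    [0,0,0],
    [0,0,0],
    [0,0,0],
    [0,0,0],
    [0,0,0],
    [0,0,0],
    [0,0,0],
    [0,0,0],
    [0,0,0],
    [0,0,0],
    [0,0,0],
    [0,0,0],
  ],
  jaw=[0,0,0,0,0,0,0,0,0,0,0,0],
)

```text
time_s: 16.8
tool_pos: [0.4854, -0.0882, 0.3869]
tool_rot: [-180.0, -0.2, 6.8]
force: [-0.1, -0.4, -0.7]
grip_width: 0.0002
grasp_force: 0.0
```

```bash
python3 -c "
from h import *
st();c,s=pic('end')
cv2.imwrite('pics/end_s.png',cv2.resize(s['image'],(784,588)))"
```

```text
16.8 m [-0.1487 -0.0146  0.3869] rot [-179.96   -0.23    6.84] F [-0.11 -0.36 -0.72] jaw 0.0002
```

View pics/end.png

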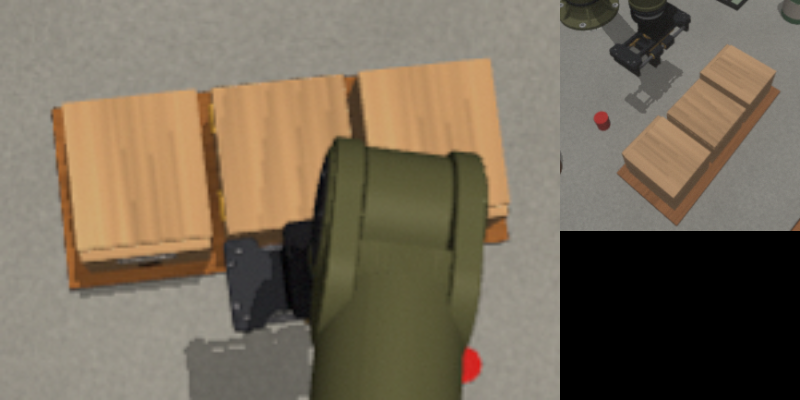

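View pics/end_s.png

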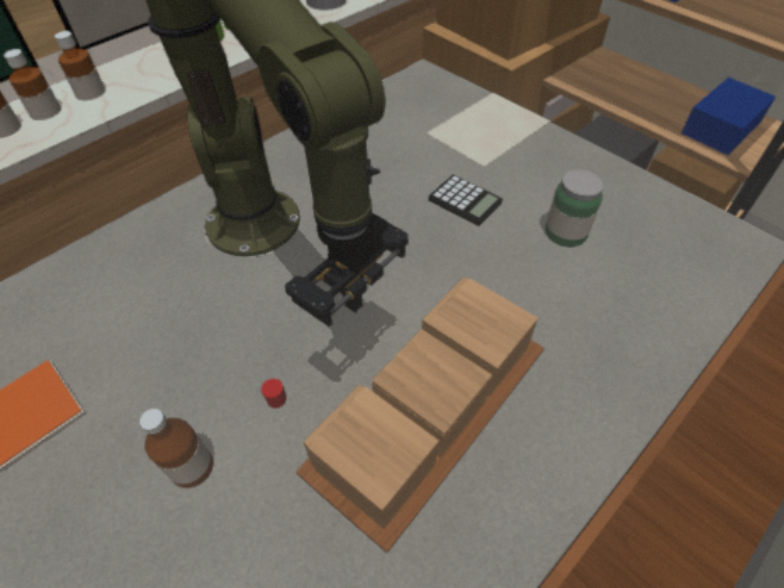

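Both drawers and the lid are shut. The red pot (272,392), big bottle (180,450), jar (572,208) and calculator (466,198) are where they were, and the arm is clear.

```bash
python3 -c "
from cell import env
print(env.sign_off())"
```

```text
the job is handed in; nothing more can be done
None
```

The job is handed in at about 17 s: both drawers are pushed home to their stops and the lid is shut, with contact forces read at up to about 17 N and the other things on the counter where they were; the dropper and pot could not be seen once the drawers were closed.

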